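# Hang the wheel rim on the latching J-hook

### The job

Take the bare wheel rim out of its wooden cradle by the upper part of the rim and hang it on the yellow J-hook: over the upturned tip, gently down past the red spring latch, until the hook's seat carries it and the latch has sprung shut over it. Only then let go, and leave it hanging still. The hook's height is not known exactly, so feel for the seat, never force the rim against the stand, and leave the loose tools and the stone where they lie.

Things in the scene. Friction and masses are not known exactly. Their poses are not given: they have to be found in the camera images.
- rim_center (a point): centre of the bare wheel rim (a hoop, no spokes or hub: black tyre outside, aluminium inside), outer diameter 200 mm, inner 172 mm, so 14 mm thick radially; 16 mm wide along its axis; about 0.4 kg. Its x axis is the rim's axis, level at the start; the top of the rim is then 100 mm above this point and can be gripped across its 16 mm width
- rim: the same rim as a body; the origin is its centre, axes as for rim_center
- cradle: low wooden cradle, 90 x 190 mm, fixed; the rim stands upright in its slot between two cheeks 20 mm apart, their tops 50 mm above the bench, slot floor 12 mm above the bench. Origin on the bench under the middle of the slot; x = axis of the standing rim, slot along y. Lift the rim straight up out of it
- stand: fixed stand, yellow J-hook on a post. Origin on the bench (z = 0) straight below the middle of the hook's seat; x runs from the hook's open side towards its post (at x = 65 mm), z up. The seat is a black pad, 24 mm along x, 22 mm in y, rocking stiffly about x: it carries the inside of the rim, rim axis along x, mid-plane near x = 0. The rim must never press on the stand with more than 15 N
- seat_mid (a point): point of the stand at x = y = 0, 233 mm above the bench: mid-range height of the seat's top. The real seat top is up to 30 mm higher or lower, as the post was clamped: feel for it. Over the seat's top: front tip 37 mm high, inner face x = -12 mm, outermost x = -26 mm; rear shank 59 mm high, face x = +19 mm. To pass in over the tip along +x the rim's inside must be 50 mm above the seat
- latch_mid (a point): hinge of the red latch at mid-range height (up to 30 mm off, like the seat): x = +16 mm, 54 mm above the seat's top. The tongue slopes forward and down to x = +2 mm, 26 to 32 mm above the seat. Hook, seat and latch, up to 22 mm wide in y, leave no room for fingers over the seat: hold the rim 28 to 40 mm to one side (y). If its centre is not below the seat on release, it swings there
- latch (a joint): angle of the red spring latch, rad: 0 shut, to 0.65 pushed down and back. A rim lowered at x = 0 meets it with its inside 40 to 48 mm above the seat; 4 to 12 N downward open it. It springs shut over the rim up to about 12 mm before the rim reaches the seat, so its closing alone does not mean that the rim is seated
- hammer_black: bystander, loose: hammer with black handle, 257 mm long, lying on the bench at the left
- stone: bystander, loose: small grey whetstone, 35 x 58 x 23 mm, in the middle at the back
- awl: bystander, loose: awl with brown handle, 152 mm long, near the front edge at the right
- driver: bystander, loose: small screwdriver with black handle, 150 mm long, near the front edge in the middle

How it is judged (in metres and radians):
On the way, in this order (a step that is already met when the one before it is completed fails the run):
1. the rim presses the latch open (value of joint latch above 0.2 rad and contact force between rim and stand above 0.5 N and horizontal distance between rim and stand below 0.06 m).
2. still held, the rim rests on the hook's seat (more than 1.5 N) with the latch shut over it (value of joint latch below 0.08 rad and contact force between rim and stand above 1.5 N and contact force between the fingers and rim above 1 N and horizontal distance between rim and stand below 0.06 m and height (world z) of rim_center below 0.193 m), for 0.2 s.
At the end, for the whole second after the job is handed in: The rim hangs on the J-hook's seat, released: its centre below the seat, within 15 mm along the hook's bar and 30 mm across it, 105 to 186 mm above the bench; the latch is shut over it (under 0.08 rad), the stand carries it (over 1.5 N) and it is almost still (under 0.06 m/s) (contact force between rim and stand above 1.5 N and contact force between the fingers and rim below 0.1 N and value of joint latch below 0.08 rad and x of rim_center in the frame of stand between -0.015 and 0.015 m and y of rim_center in the frame of stand between -0.03 and 0.03 m and height (world z) of rim_center between 0.105 and 0.186 m and linear speed of rim below 0.06 m/s); the robot touches nothing.
It fails at once if the rim is forced against the stand with more than 15 N (contact force between rim and stand above 15 N).
It fails at once if a bystander is moved more than 20 mm (distance of any of hammer_black, stone, awl, driver from where it was at the start of the episode above 0.02 m).
It also fails if it takes over 72 s, if anything falls off the work surface, if the arm or the gripper's body presses on something with over 40 N, if the wrist force passes 120 N, or if a joint passes its speed limit or range.

### The arm

A 7-joint arm with a two-finger parallel gripper is mounted at the origin on a cart in front of the work surface, level with it; the furniture and walls round the work are solid. World frame = base frame: x ahead of the robot, y to its left, z up, the work surface at z = 0. Lengths are in mm, angles in degrees, forces in N, time in s.
With the tool pointing down it reaches from about 425 to 875 mm from the base axis. Payload 8.4 kg.
Tool frame: the origin (TCP) lies on the centre line of the jaws, within the pads' length; the fingertips stand 25 mm ahead of it and the grasp point (between the pads) lies 6 mm ahead of it (ctrl.tip_extent is the distance from the TCP to the fingertips, in mm); z points along the fingers, y is the line along which they close (so a half turn about z gives the same grasp; the last joint's range is limited). The gripper opens to 85 mm and grips with 20 to 120 N. Pads are 22 mm wide; open, the fingers measure 114 mm over their backs; the gripper's body (76 mm by 85 mm) begins 54 mm behind the grasp point. The pads swing forward as they close: fully open they stand 13 mm farther back than shut.
Start: joints at [-77.017, 19.091, 2.286, 83.961, -0.768, 76.965, -3.352], TCP at [208.045, 615.778, 256.308] pointing down, gripper open.
Joint ranges: [-147.57, 147.57], [-21.85, 119.76], [-74.77, 79.35], [14.55, 137.4], [-85.83, 265.84], [4.83, 119.75], [-152.11, 152.11]. Speed limits (degrees/s): [127.2, 127.2, 159.86, 159.86, 180, 180, 180].

### API

Orientations are given as [roll, pitch, yaw] about the fixed x, y, z axes, in that order (R = Rz(yaw) Ry(pitch) Rx(roll)).
In Python, from cell import ctrl gives the robot as it stands. The module is installed in compiled form; this text tells all that it offers.
- The arm moves only by the tool send_rows, never from a script. Its argument "motion" is a list of rows, each an object of numbers: "dx", "dy", "dz": the shift along the tool's x, y, z in mm; "roll": the turn about the tool's z in rad; "grip": the gripper's target within -1 to 1 (shut at 1, half-way at 0, fully open at -1). In form: [{"dx": .., "dy": .., "dz": .., "roll": .., "grip": ..}, ...]. A call has 1 to 10 rows; each row is the pose to reach, as a shift and turn from the pose commanded when the call began, along the tool's axes at that moment; what a row does not reach only later rows make up. A row lasts 1/12 s, in which the tool goes at most 41.7 mm and 7.16 degrees, less where a joint would pass 70% of its speed; a pose out of reach is approached as far as the arm can. A call with a gripper value outside its range is refused whole. The fingers move at their own pace and stop on an object; "force" is the grip in N (left out, the last holds). Time passes only in rows, so rows that repeat a pose let the fingers close. It gives the time, the measured TCP pose, the force, the opening and the grip force at its end, in the units of the state.
- ctrl.get_obs(): the state, without advancing time (a new reading comes with each control period).
- ctrl.capture(name): name is "scene" or "top" or "wrist"; returns a dict with "pixels" (480x640x3 uint8, red, green, blue), "range_z" (480x640 float32, mm along the optical axis (not along the pixel's ray), 0 where there is no reading), "fx", "fy", "cx", "cy" (pixels), "R" (3x3) and "t" (3): a world point X has camera coordinates R X + t; the wrist camera has in their place "mount" (4x4, takes a point from camera to tool coordinates, whose origin is the TCP and whose axes are the flange's). Camera axes: x right, y down, z forward; pixel columns grow to the right and rows downward; lengths in mm; the calibration is good to about 2 mm. A picture is of the moment at which its call begins: read the wrist's pose just before it.
- ctrl.job_done(): hands the job in; it is judged then, once.
The state is a dict: "time_s": time; "joint_pos": joint angles; "qvel": joint speeds; "tau": joint torques, N m; "tcp_pos": TCP position; "tool_rot": TCP orientation; "ft_force": force on the tool from outside, world axes, zero at the start; "moment": the same for the moment, N m; "opening": finger opening in mm; "finger_force": force on a finger pad.
Only numpy, scipy, OpenCV 4.12 (cv2) and the standard library are available. Lean on these libraries where they do the work, as an engineer would, in place of code of your own. Each camera call takes 0.05 s, during which the arm holds its last target. There are 200 camera calls.

## Working session

There is one attempt and no reset: what is moved stays moved. The work goes in short steps, Python scripts to look and compute and a tool call to move; the robot and the scene stay as the last step left them, time stands still between calls to the robot, and variables do not carry over. Pictures are saved under pics/ and viewed, at most 10 in all, crops included, and the job is handed in when it is done.

Besides the shell and the picture viewer there is one more tool, called after "Request:" as name([rows], argument=value, ...), one row to a line, values as JSON. send_rows: Moves the arm, as the interface text tells. Its arguments: {"type":"object","properties":{"motion":{"type":"array"},"force":{"type":"number"}},"required":["motion"]}

```bash
mkdir -p pics; cat > h.py <<'E'
import numpy as np, cv2
from cell import ctrl
def snap(name,fn=None):
    c=ctrl.capture(name); np.savez('%s.npz'%(fn or name),**c)
    cv2.imwrite('pics/%s.png'%(fn or name),c['pixels'][:,:,::-1]); return c
def world(c):
    z=c['range_z'].astype(float); v,u=np.mgrid[:480,:640]
    P=np.stack([(u-c['cx'])/c['fx']*z,(v-c['cy'])/c['fy']*z,z],-1)
    return (P-c['t'])@c['R']   # R^T (P-t)
E
python3 - <<'E'
from h import *
o=ctrl.get_obs(); print(o)
print(ctrl.tip_extent)
for n in ('scene','top'):
    c=snap(n); print(n,c['fx'],c['R'],c['t'])
E
```

```text
{'time_s': 0.0, 'joint_pos': array([-77.02041133,  19.1332944 ,   2.28398064,  84.01217087,
        -0.76765592,  76.96480305,  -3.3524703 ]), 'qvel': array([ 0.02174299,  0.0045865 ,  0.03466643,  0.09902829, -0.00427319,
       -0.03845831, -0.01217469]), 'tau': array([ 5.31292983e-05, -6.58564138e+01,  1.36524394e+00, -4.05540776e+01,
        1.66751310e-02,  1.31610670e-02, -1.61471785e-06]), 'tcp_pos': array([207.88915489, 615.41513484, 255.39425524]), 'tool_rot': array([-1.79905180e+02,  6.40688811e-03,  1.61335618e+02]), 'ft_force': array([-0.24470811, -0.58845167, -0.37486308]), 'moment': array([ 0.04001898, -0.07313886, -0.00457007]), 'finger_force': 0.0, 'opening': 85.48291776452291}
25.0
scene 605.3317251874618 [[-0.70272763 -0.71137319 -0.01104813]
 [-0.31401417  0.32405749 -0.89240229]
 [ 0.63841129 -0.62364648 -0.45110542]] [ 438.90254218  299.53532598 1683.99562248]
top 440.2723643418384 [[-0.01647636 -0.9996285   0.02171157]
 [-0.98809169  0.01295615 -0.15331978]
 [ 0.15298152 -0.02397917 -0.98793808]] [  99.22530556  562.42056673 1146.77737026]
```

View pics/top.png

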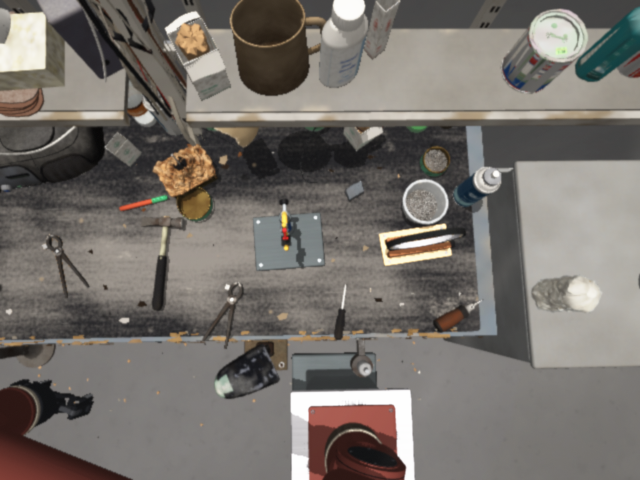

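View pics/scene.png

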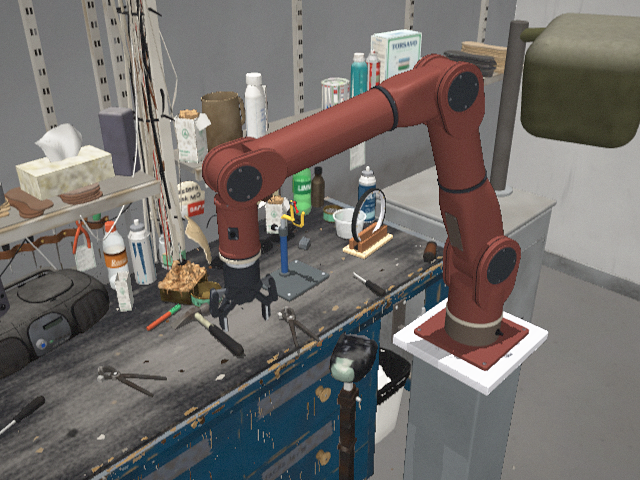

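The top view shows the stand's hook at about (286,230) with its base plate around it, and the cradle with the rim at about (420,243). The shelf is above row 120. The scene view shows the rim in its cradle at about (370,215) and the hook at about (290,215).

```bash
python3 - <<'E'
from h import *
c=dict(np.load('top.npz')); W=world(c); px=c['pixels'].astype(int)
def reg(r0,r1,c0,c1,zlo,zhi):
    w=W[r0:r1,c0:c1].reshape(-1,3); p=px[r0:r1,c0:c1].reshape(-1,3); ok=(w[:,2]>zlo)&(w[:,2]<zhi)&(c['range_z'][r0:r1,c0:c1].ravel()>0)
    return w[ok],p[ok]
rim,_=reg(215,275,370,475,60,260)
print('rim',len(rim),rim.min(0),rim.max(0),rim.mean(0))
m=rim.mean(0); d=rim[:,:2]-m[:2]; e,v=np.linalg.eigh(d.T@d); print('long dir',v[:,1],np.degrees(np.arctan2(v[1,1],v[0,1])), 'sd',np.sqrt(e/len(d)))
q=d@v[:,1]; print('ext along',q.min(),q.max()); top=rim[rim[:,2]>185]; print('top part',top.mean(0),top.min(0),top.max(0))
crad,_=reg(215,275,370,475,5,58); 
r=cv2.minAreaRect(crad[:,:2].astype(np.float32)); print('cradle rect',r)
pl,_=reg(205,275,248,330,3,30)
r=cv2.minAreaRect(pl[:,:2].astype(np.float32)); print('plate rect',r, np.median(pl[:,2]))
hk,p=reg(190,260,265,310,60,400)
print('hook',len(hk),hk.min(0),hk.max(0))
R,G,B=p.T; y=(R>130)&(G>90)&(B<90); rd=(R>120)&(G<70)&(B<70)
for n,s in(('yel',hk[y]),('red',hk[rd])):
    print(n,len(s)); print(np.round(s[np.argsort(s[:,0])][::max(1,len(s)//14)]))
print('shelf',np.percentile(W[60:110,200:500,2],[10,50,90]), 'shelf front x',np.nanmin(W[105:125,200:450,0]))
# scene cam
c=dict(np.load('scene.npz')); W=world(c); px=c['pixels'].astype(int)
w=W[180:300,260:325].reshape(-1,3);p=px[180:300,260:325].reshape(-1,3);R,G,B=p.T
y=(R>130)&(G>90)&(B<90)&(w[:,2]>100);rd=(R>120)&(G<60)&(B<60)&(w[:,2]>100)
for n,s in(('yel',w[y]),('red',w[rd])): print(n,len(s)); print(np.round(s[np.argsort(s[:,0])][::max(1,len(s)//20)]))
w=W[180:260,340:400].reshape(-1,3); w=w[(w[:,2]>60)&(w[:,2]<240)&(w[:,1]<0)&(w[:,0]<800)]
print('rim scene',len(w), w.min(0) if len(w) else'',w.max(0) if len(w) else'')
img=c['pixels'][170:310,250:410,::-1]; cv2.imwrite('pics/crop1.png',cv2.resize(img,None,fx=4.5,fy=4.2,interpolation=cv2.INTER_CUBIC))
E
```

```text
rim 774 [ 522.71370659 -286.29862887   60.47485734] [615.29245694 -88.47482041 215.17619026] [ 550.05885235 -182.9052416   159.42719734]
long dir [-0.21107506  0.97746986] 102.18536094966605 sd [19.84988496 58.52770495]
ext along -101.09525976779206 95.9887061384241
top part [ 542.36892616 -182.20828609  203.56259345] [ 527.35982025 -256.12516199  185.58598285] [ 559.42844269 -118.22213313  215.17619026]
cradle rect ((556.2849731445312, -213.873291015625), (147.8470916748047, 275.71392822265625), 6.0341691970825195)
plate rect ((563.9450073242188, 162.29983520507812), (226.49049377441406, 194.40281677246094), 89.15586853027344) 11.944510046135218
hook 416 [501.83184608 151.121819    60.5394561 ] [636.66344032 179.15386868 287.39804308]
yel 41
[[504. 157. 256.]
 [506. 155. 257.]
 [508. 157. 257.]
 [510. 161. 260.]
 [511. 157. 256.]
 [513. 159. 254.]
 [514. 157. 249.]
 [550. 165. 277.]
 [550. 163. 273.]
 [551. 164. 282.]
 [551. 167. 266.]
 [553. 160. 283.]
 [571. 169. 223.]
 [575. 160. 227.]
 [579. 160. 176.]
 [582. 160. 176.]
 [584. 160. 180.]
 [586. 159. 182.]
 [587. 160. 222.]
 [588
[... 507 characters left out ...]
506. 161. 219.]
 [508. 168. 218.]
 [511. 160. 231.]
 [525. 159. 259.]
 [539. 175. 259.]
 [543. 163. 234.]
 [544. 169. 269.]
 [545. 168. 265.]
 [546. 164. 233.]
 [547. 164. 226.]
 [551. 159. 264.]
 [553. 165. 265.]
 [559. 169. 221.]
 [572. 162. 227.]
 [587. 169. 218.]
 [838. -28. 119.]
 [848. -24. 133.]
 [869. -61. 127.]]
red 15
[[523. 165. 258.]
 [523. 165. 261.]
 [524. 168. 256.]
 [525. 159. 255.]
 [526. 162. 253.]
 [530. 166. 269.]
 [532. 165. 265.]
 [532. 168. 286.]
 [532. 160. 257.]
 [536. 165. 270.]
 [537. 163. 279.]
 [538. 158. 280.]
 [538. 158. 277.]
 [542. 158. 273.]
 [544. 157. 269.]]
rim scene 1036 [ 512.46991182 -361.28277552   60.04136631] [711.42907498 -80.87071686 216.47920562]
```

View pics/crop1.png

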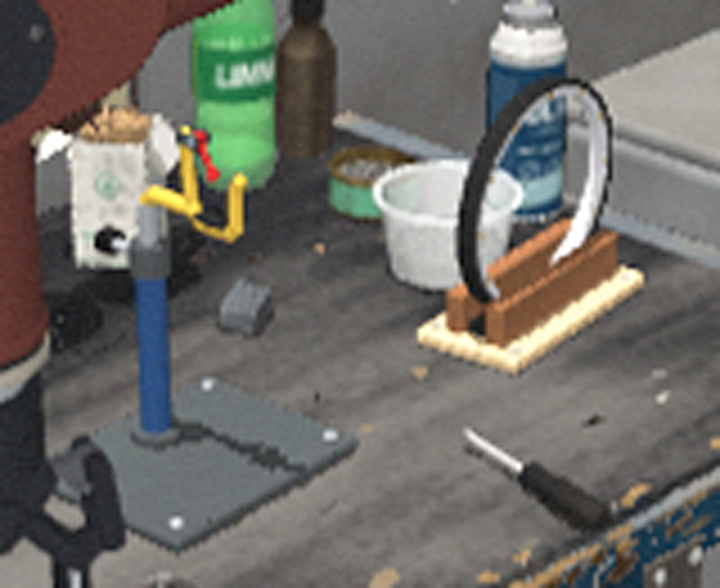

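The crop shows the hook opening to the right (toward the robot, -x) with the post at the left. The red latch sits at about (205,155), and the rim stands slightly turned in its cradle.

```bash
cat >> h.py <<'E'
from scipy.spatial.transform import Rotation as Ro
def pose():
    o=ctrl.get_obs(); return np.array(o['tcp_pos']),Ro.from_euler('xyz',o['tool_rot'],degrees=True).as_matrix(),o
def delta(x,y,z,yaw=None):
    p,R,o=pose(); d=R.T@(np.array([x,y,z])-p); w=0
    if yaw is not None: w=-((yaw-o['tool_rot'][2]+180)%360-180)
    print('d',np.round(d,1),'roll rad',round(np.radians(w),3),'yaw now',round(o['tool_rot'][2],2))
def wsnap(fn):
    p,R,o=pose(); c=ctrl.capture('wrist'); M=np.array(c['mount']); z=c['range_z'].astype(float); v,u=np.mgrid[:480,:640]
    P=np.stack([(u-c['cx'])/c['fx']*z,(v-c['cy'])/c['fy']*z,z],-1)
    W=(P@M[:3,:3].T+M[:3,3])@R.T+p; W[z<=0]=np.nan
    cv2.imwrite('pics/%s.png'%fn,c['pixels'][:,:,::-1]); np.savez('%s.npz'%fn,W=W,px=c['pixels'],fx=c['fx'],fy=c['fy'],cx=c['cx'],cy=c['cy'],M=M,p=p,R=R); return c,W
E
python3 - <<'E'
from h import *
c=dict(np.load('top.npz')); W=world(c)
w=W[215:275,370:475].reshape(-1,3); m=w[(w[:,2]>175)&(w[:,2]<225)]
print(len(m)); k=np.polyfit(m[:,1],m[:,0],1); print('rim x vs y',k,np.degrees(np.arctan(k[0])),np.polyval(k,-182))
for a in range(215,275,3):
    print(a,[tuple(np.round(W[a,b]).astype(int)) for b in (200,300)]) if a<218 else 0
for a in range(110,130,3): print(a,np.round(W[a,300]))
print(ctrl.capture('wrist')['mount'])
delta(470,215,400,100)
E
```

```text
439
rim x vs y [-1.37243767e-01  5.17464164e+02] -7.814667373907558 542.4425298179362
215 [(np.int64(636), np.int64(410), np.int64(2)), (np.int64(630), np.int64(130), np.int64(13))]
110 [767. 124. 385.]
113 [763. 124. 380.]
116 [757. 124. 379.]
119 [751. 124. 380.]
122 [749. 124. 370.]
125 [748. 125. 357.]
128 [889. 127.   3.]
[[-5.43454267e-04 -9.62230040e-01 -2.72237130e-01  6.84670622e+01]
 [ 9.99999045e-01 -1.76931310e-04 -1.37088253e-03  5.15334705e-01]
 [ 1.27093708e-03 -2.72237615e-01  9.62229217e-01 -1.17054643e+02]
 [ 0.00000000e+00  0.00000000e+00  0.00000000e+00  1.00000000e+00]]
d [-376.5 -295.7 -144. ] roll rad 1.07 yaw now 161.33
```

Request:
send_rows([
  {"dz":-40},
  {"dx":-20,"dy":-15,"dz":-80,"roll":0.1},
  {"dx":-50,"dy":-35,"dz":-110,"roll":0.2},
  {"dx":-80,"dy":-55,"dz":-130,"roll":0.32},
  {"dx":-110,"dy":-78,"dz":-140,"roll":0.44},
  {"dx":-143,"dy":-100,"dz":-144,"roll":0.55},
  {"dx":-175,"dy":-123,"dz":-144,"roll":0.66},
  {"dx":-208,"dy":-146,"dz":-144,"roll":0.77},
  {"dx":-240,"dy":-170,"dz":-144,"roll":0.88},
  {"dx":-240,"dy":-170,"dz":-144,"roll":0.9},
])

```text
invalid input
```

```bash
python3 -c "
from h import *
delta(470,150,410,90)"
```

```text
d [-397.3 -357.3 -153.9] roll rad 1.245 yaw now 161.33
```

Request:
send_rows([
  {"dx":0,"dy":0,"dz":-40,"roll":0,"grip":-1},
  {"dx":-20,"dy":-15,"dz":-70,"roll":0.1,"grip":-1},
  {"dx":-50,"dy":-35,"dz":-85,"roll":0.2,"grip":-1},
  {"dx":-80,"dy":-55,"dz":-95,"roll":0.32,"grip":-1},
  {"dx":-110,"dy":-78,"dz":-105,"roll":0.44,"grip":-1},
  {"dx":-140,"dy":-100,"dz":-115,"roll":0.55,"grip":-1},
  {"dx":-172,"dy":-123,"dz":-125,"roll":0.66,"grip":-1},
  {"dx":-203,"dy":-147,"dz":-135,"roll":0.77,"grip":-1},
  {"dx":-234,"dy":-171,"dz":-144,"roll":0.88,"grip":-1},
  {"dx":-265,"dy":-195,"dz":-144,"roll":1.0,"grip":-1},
])

```text
time_s: 0.98
tcp_pos: [397.7, 344.6, 402.1]
tool_rot: [179.9, -0.1, 103.7]
ft_force: [1.1, 0.0, 0.2]
opening: 85.2
finger_force: 0.0
```

```bash
python3 -c "
from h import *
delta(470,120,410,90)"
```

```text
d [-235.4   16.9   -8.2] roll rad 0.24 yaw now 103.73
```

Request:
send_rows([
  {"dx":-30,"dy":12,"dz":0,"roll":0.05,"grip":-1},
  {"dx":-60,"dy":24,"dz":0,"roll":0.1,"grip":-1},
  {"dx":-100,"dy":40,"dz":0,"roll":0.16,"grip":-1},
  {"dx":-135,"dy":55,"dz":0,"roll":0.22,"grip":-1},
  {"dx":-170,"dy":65,"dz":0,"roll":0.24,"grip":-1},
  {"dx":-190,"dy":67,"dz":0,"roll":0.24,"grip":-1},
  {"dx":-190,"dy":67,"dz":0,"roll":0.24,"grip":-1},
  {"dx":-190,"dy":67,"dz":0,"roll":0.24,"grip":-1},
])

```text
time_s: 1.65
tcp_pos: [508.1, 176.9, 400.3]
tool_rot: [-180.0, -0.0, 90.1]
ft_force: [-0.4, 1.0, 0.3]
opening: 85.3
finger_force: 0.0
```

```bash
python3 - <<'E'
from h import *
c,W=wsnap('w1'); px=c['pixels'].astype(int); R,G,B=px[...,0],px[...,1],px[...,2]
y=(R>130)&(G>90)&(B<90)&(W[...,2]>180); rd=(R>120)&(G<70)&(B<70)&(W[...,2]>180)
for n,m in(('yel',y),('red',rd)):
    s=W[m]; v,u=np.where(m); print(n,len(s), 'px',u.min(),u.max(),v.min(),v.max())
    s=s[np.argsort(s[:,0])]
    for b in np.arange(490,620,5):
        t=s[(s[:,0]>=b)&(s[:,0]<b+5)]
        if len(t)>3: print(b,len(t),'y',np.round([t[:,1].min(),np.median(t[:,1]),t[:,1].max()],1),'z',np.round(np.percentile(t[:,2],[2,50,98]),1))
print(c['fx'],ctrl.get_obs()['tcp_pos'])
E
```

```text
yel 902 px 192 624 231 419
495 14 y [155.8 159.5 161.9] z [255.7 257.3 258.7]
500 123 y [155.  161.4 164.4] z [224.  258.6 261.2]
505 168 y [155.8 163.6 187.7] z [217.5 249.7 260.9]
510 79 y [156.4 162.1 187.4] z [214.2 230.2 447.9]
515 10 y [186.5 187.5 187.9] z [447.1 448.1 448.6]
535 34 y [157.8 162.6 167.6] z [213.1 217.3 221.3]
540 106 y [157.4 163.5 167.3] z [216.4 227.3 251.3]
545 193 y [157.8 165.8 169.1] z [227.2 256.5 281.8]
550 109 y [157.3 164.  168.1] z [241.3 281.3 283.3]
555 20 y [157.5 160.2 164.5] z [223.5 226.5 281.3]
560 8 y [158.6 158.8 159.7] z [224.1 224.7 225.9]
565 8 y [168.9 169.1 169.5] z [219.5 221.6 223. ]
570 6 y [169.3 169.4 169.7] z [220.4 220.8 221.9]
575 5 y [169.4 169.7 169.9] z [220.8 221.9 222.5]
580 14 y [169.7 170.1 189.3] z [219.8 222.1 436.5]
red 325 px 345 379 247 273
520 30 y [157.2 162.2 165.8] z [253.  254.7 256.2]
525 89 y [155.6 162.5 166.4] z [252.8 258.  265.2]
530 65 y [159.5 162.5 164.3] z [261.8 268.4 273.3]
535 80 y [156.7 161.4 165.1] z [273.1 281.3 283.1]
540 59 y [156.7 161.2 165. ] z [279.5 281.4 283. ]
378.61869208314914 [507.5030694  178.54333149 400.15139633]
```

View pics/w1.png

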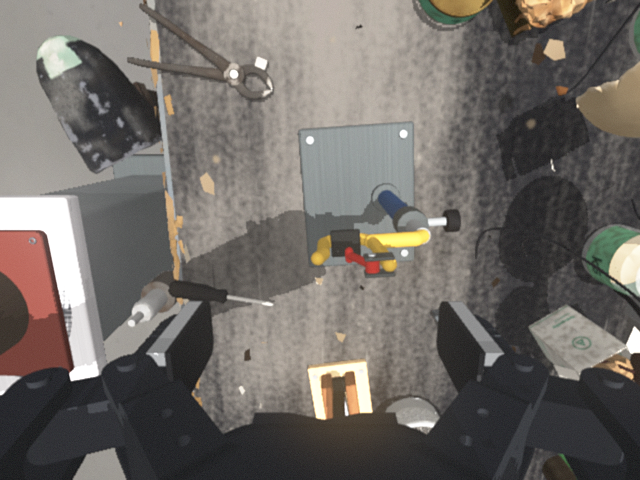

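The wrist view shows the hook tip at about (318,258), the black seat pad at (345,242), the red latch at (365,262) and the post at about (405,225). The base plate is tilted about 3.4°.

```bash
python3 - <<'E'
from h import *
d=np.load('w1.npz'); W=d['W']; px=d['px']
for v in range(230,256,3): print(v,[(tuple(np.round(W[v,u]).astype(int)),int(px[v,u].sum())) for u in (334,340,346,352,358)])
# plate yaw
m=(W[...,2]>7)&(W[...,2]<18)&(W[...,0]>440)&(W[...,0]<640)&(W[...,1]>60)&(W[...,1]<290)
r=cv2.minAreaRect(W[m][:,:2].astype(np.float32)); print(r)
delta(540,-185,400,97.8)
E
```

```text
230 [((np.int64(516), np.int64(170), np.int64(218)), 214), ((np.int64(521), np.int64(171), np.int64(222)), 196), ((np.int64(526), np.int64(171), np.int64(222)), 199), ((np.int64(531), np.int64(172), np.int64(223)), 195), ((np.int64(535), np.int64(172), np.int64(225)), 222)]
233 [((np.int64(516), np.int64(169), np.int64(222)), 230), ((np.int64(521), np.int64(169), np.int64(223)), 227), ((np.int64(526), np.int64(169), np.int64(223)), 239), ((np.int64(531), np.int64(169), np.int64(223)), 229), ((np.int64(536), np.int64(169), np.int64(222)), 213)]
236 [((np.int64(516), np.int64(167), np.int64(224)), 220), ((np.int64(521), np.int64(167), np.int64(224)), 225), ((np.int64(526), np.int64(167), np.int64(224)), 236), ((np.int64(531), np.int64(167), np.int64(224)), 232), ((np.int64(535), np.int64(167), np.int64(224)), 216)]
239 [((np.int64(516), np.int64(164), np.int64(223)), 218), ((np.int64(521), np.int64(164), np.int64(223)), 248), ((np.int64(526), np.int64(164), np.int64(222)), 233), ((np.int64(531), np.int64(164), np.int64(223)), 237), ((np.int64(536), np.int64(164), np.int64(223)), 216)]

[... 831 characters left out ...]
(np.int64(516), np.int64(154), np.int64(224)), 172), ((np.int64(521), np.int64(155), np.int64(226)), 177), ((np.int64(524), np.int64(164), np.int64(255)), 297), ((np.int64(529), np.int64(164), np.int64(254)), 276), ((np.int64(536), np.int64(154), np.int64(224)), 174)]
254 [((np.int64(516), np.int64(151), np.int64(221)), 175), ((np.int64(521), np.int64(152), np.int64(224)), 176), ((np.int64(524), np.int64(162), np.int64(255)), 275), ((np.int64(528), np.int64(163), np.int64(260)), 271), ((np.int64(536), np.int64(151), np.int64(223)), 207)]
((553.5328369140625, 162.09915161132812), (148.928955078125, 190.07208251953125), 3.8358051776885986)
d [-363.7   30.7    0. ] roll rad -0.131 yaw now 90.28
```

Request:
send_rows([
  {"dx":-36,"dy":3,"dz":0,"roll":-0.01,"grip":-1},
  {"dx":-72,"dy":6,"dz":0,"roll":-0.03,"grip":-1},
  {"dx":-108,"dy":9,"dz":0,"roll":-0.04,"grip":-1},
  {"dx":-145,"dy":12,"dz":0,"roll":-0.05,"grip":-1},
  {"dx":-182,"dy":15,"dz":0,"roll":-0.06,"grip":-1},
  {"dx":-220,"dy":18,"dz":0,"roll":-0.08,"grip":-1},
  {"dx":-258,"dy":21,"dz":0,"roll":-0.09,"grip":-1},
  {"dx":-295,"dy":24,"dz":0,"roll":-0.1,"grip":-1},
  {"dx":-330,"dy":28,"dz":0,"roll":-0.12,"grip":-1},
  {"dx":-364,"dy":31,"dz":0,"roll":-0.13,"grip":-1},
])

```text
time_s: 2.53
tcp_pos: [541.1, -185.5, 400.3]
tool_rot: [180.0, -0.0, 98.0]
ft_force: [1.1, -0.3, 0.0]
opening: 85.4
finger_force: 0.0
```

Request:
send_rows([
  {"dx":0,"dy":0,"dz":0,"roll":0,"grip":-0.4},
  {"dx":0,"dy":0,"dz":0,"roll":0,"grip":-0.4},
  {"dx":0,"dy":0,"dz":0,"roll":0,"grip":-0.4},
  {"dx":0,"dy":0,"dz":0,"roll":0,"grip":-0.4},
])

```text
time_s: 2.87
tcp_pos: [541.2, -183.3, 400.1]
tool_rot: [-180.0, -0.0, 97.9]
ft_force: [0.1, 0.1, 0.2]
opening: 59.7
finger_force: 0.0
```

```bash
python3 - <<'E'
from h import *
c,W=wsnap('w2')
m=(W[...,2]>120)&(W[...,2]<230)&(W[...,0]>490)&(W[...,0]<600)&(W[...,1]>-300)&(W[...,1]<-60)
s=W[m]; print(len(s),s.min(0),s.max(0))
for lo,hi in((195,230),(170,195),(120,170)):
    t=s[(s[:,2]>lo)&(s[:,2]<=hi)]
    if len(t)>20: r=cv2.minAreaRect(t[:,:2].astype(np.float32)); k=np.polyfit(t[:,1],t[:,0],1); print(lo,len(t),r,np.degrees(np.arctan(k[0])),np.polyval(k,-185),'res',np.std(t[:,0]-np.polyval(k,t[:,1])))
# circle fit of outer profile: per y bin, max z
ys=[];zs=[]
for b in np.arange(-290,-80,8):
    t=s[(s[:,1]>=b)&(s[:,1]<b+8)]
    if len(t)>5: print(b+4,np.round(np.percentile(t[:,2],[95]),1),np.round(np.percentile(t[t[:,2]>np.percentile(t[:,2],80)][:,0],[5,50,95]),1))
print(ctrl.get_obs()['tcp_pos'],ctrl.get_obs()['opening'])
E
```

```text
3517 [ 519.28498993 -278.32116589  120.99881683] [559.34308175 -91.00544663 213.43983695]
195 2290 ((539.9506225585938, -188.561279296875), (16.00116539001465, 112.45233917236328), 7.93620491027832) -7.661776016465096 539.5570412300953 res 4.648229989706553
170 877 ((540.0631103515625, -189.4019775390625), (15.785107612609863, 162.64988708496094), 7.827049732208252) -7.7883346937311515 539.5267696612708 res 4.68833999980551
120 350 ((539.3724365234375, -184.80767822265625), (15.532347679138184, 189.250244140625), 8.014398574829102) -7.871803750523737 539.3469883684414 res 4.553384073271957
-278 [161.7] [546.4 552.2 554.7]
-270 [175.7] [544.1 548.2 552.3]
-262 [182.5] [543.6 548.8 553.2]
-254 [190.7] [541.3 545.8 552.8]
-246 [195.5] [540.4 546.8 551.2]
-238 [200.7] [539.6 545.7 552.7]
-230 [204.5] [539.2 543.8 549.5]
-222 [207.1] [538.  543.4 548.3]
-214 [209.9] [537.9 543.2 548.9]
-206 [211.] [535.3 541.6 547.1]
-198 [211.9] [534.  540.9 547. ]
-190 [212.7] [533.3 540.8 546.9]
-182 [211.8] [533.1 538.5 544.8]
-174 [211.] [532.4 537.6 544.3]
-166 [209.9] [531.7 537.6 543.3]
-158 [207.8] [530.7 536.4 542.4]
-150 [204.6] [529.6 536.  541.9]
-142 [201.4] [527.6 535.1 540.8]
-134 [196.6] [526.4 533.9 539.8]
-126 [191.3] [526.8 532.6 539.4]
-118 [184.2] [525.5 531.8 537.9]
-110 [176.3] [523.3 529.7 536.1]
-102 [164.2] [524.  530.2 535.2]
-94 [147.9] [525.2 529.2 534.7]
[ 541.1505856  -183.38299912  400.165352  ] 60.066909378831525
```

View pics/w2.png

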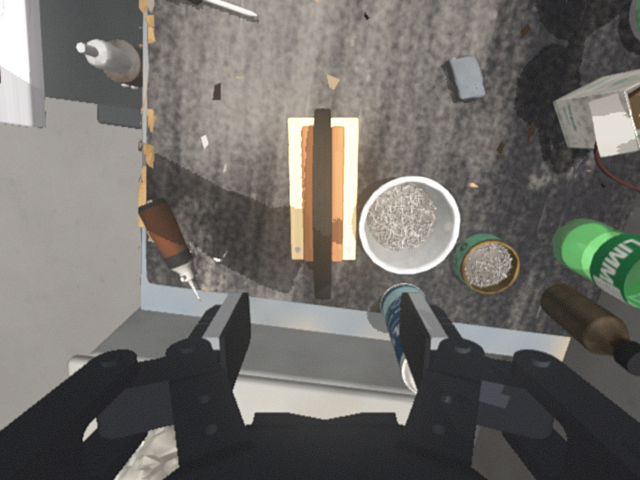

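The wrist view shows the rim edge-on from (323,110) to (322,298), with the bowl at (410,225) clear of the fingers. The grasp goes 38 mm toward -y from the top of the rim.

Request:
send_rows([
  {"dx":-15,"dy":-1,"dz":20,"roll":0,"grip":-0.4},
  {"dx":-30,"dy":-2,"dz":50,"roll":0,"grip":-0.4},
  {"dx":-43,"dy":-2,"dz":80,"roll":0,"grip":-0.4},
  {"dx":-43,"dy":-2,"dz":110,"roll":0,"grip":-0.4},
  {"dx":-43,"dy":-2,"dz":135,"roll":0,"grip":-0.4},
  {"dx":-43,"dy":-2,"dz":155,"roll":0,"grip":-0.4},
  {"dx":-43,"dy":-2,"dz":170,"roll":0,"grip":-0.4},
  {"dx":-43,"dy":-2,"dz":180,"roll":0,"grip":-0.4},
  {"dx":-43,"dy":-2,"dz":187,"roll":0,"grip":-0.4},
  {"dx":-43,"dy":-2,"dz":187,"roll":0,"grip":-0.4},
])

```text
time_s: 3.75
tcp_pos: [544.3, -227.5, 212.4]
tool_rot: [-179.9, -0.0, 97.8]
ft_force: [-0.2, -0.2, -0.8]
opening: 59.7
finger_force: 0.0
```

Request:
send_rows([
  {"dx":0,"dy":0,"dz":0,"roll":0,"grip":0.0},
  {"dx":0,"dy":0,"dz":0,"roll":0,"grip":0.0},
  {"dx":0,"dy":0,"dz":0,"roll":0,"grip":0.2},
  {"dx":0,"dy":0,"dz":0,"roll":0,"grip":0.4},
  {"dx":0,"dy":0,"dz":0,"roll":0,"grip":1},
  {"dx":0,"dy":0,"dz":0,"roll":0,"grip":1},
  {"dx":0,"dy":0,"dz":0,"roll":0,"grip":1},
  {"dx":0,"dy":0,"dz":0,"roll":0,"grip":1},
], force=110)

```text
time_s: 4.42
tcp_pos: [544.8, -229.0, 214.2]
tool_rot: [179.9, 0.0, 97.7]
ft_force: [-0.2, -0.6, 6.2]
opening: 12.9
finger_force: 109.0
```

Request:
send_rows([
  {"dx":0,"dy":0,"dz":-4,"roll":0,"grip":1},
  {"dx":0,"dy":0,"dz":-12,"roll":0,"grip":1},
  {"dx":0,"dy":0,"dz":-22,"roll":0,"grip":1},
  {"dx":0,"dy":0,"dz":-34,"roll":0,"grip":1},
  {"dx":0,"dy":0,"dz":-46,"roll":0,"grip":1},
  {"dx":0,"dy":0,"dz":-60,"roll":0,"grip":1},
  {"dx":0,"dy":0,"dz":-75,"roll":0,"grip":1},
  {"dx":0,"dy":0,"dz":-90,"roll":0,"grip":1},
  {"dx":0,"dy":0,"dz":-100,"roll":0,"grip":1},
  {"dx":0,"dy":0,"dz":-100,"roll":0,"grip":1},
])

```text
time_s: 5.25
tcp_pos: [545.2, -229.2, 316.2]
tool_rot: [179.8, 0.1, 97.7]
ft_force: [0.2, -1.5, -4.0]
opening: 13.4
finger_force: 107.9
```

```bash
python3 - <<'E'
from h import *
c=snap('scene','s2'); W=world(c)
img=c['pixels'][120:280,300:460,::-1]; cv2.imwrite('pics/crop2.png',cv2.resize(img,None,fx=3.75,fy=3.75,interpolation=cv2.INTER_CUBIC))
w,Ww=wsnap('w3'); cv2.imwrite('pics/both.png',cv2.resize(np.hstack([cv2.resize(img,(480,480)),w['pixels'][:,:,::-1]]),(800,343)))
o=ctrl.get_obs(); print(o)
E
```

```text
{'time_s': 5.35, 'joint_pos': array([-22.31191019,  13.60232778,  49.31853621,  89.5168234 ,
       -10.3960526 ,  81.63319902,  35.46014278]), 'qvel': array([ 0.09141808,  0.71035841, -0.30027598,  1.40919622, -0.01714769,
       -0.3116012 ,  0.13449943]), 'tau': array([ 1.42093417e-01, -4.60296321e+01,  8.59318256e+00, -4.39712405e+01,
       -5.94825740e-02,  1.58960726e-01, -2.40564969e-02]), 'tcp_pos': array([ 544.41531297, -228.59750085,  313.4614515 ]), 'tool_rot': array([1.79974252e+02, 4.55379629e-03, 9.77360545e+01]), 'ft_force': array([-0.14435325, -0.51445028, -4.11527406]), 'moment': array([-0.173388  , -0.0432687 ,  0.01046594]), 'finger_force': 107.85800339654088, 'opening': 13.240708522191355}
```

View pics/both.png

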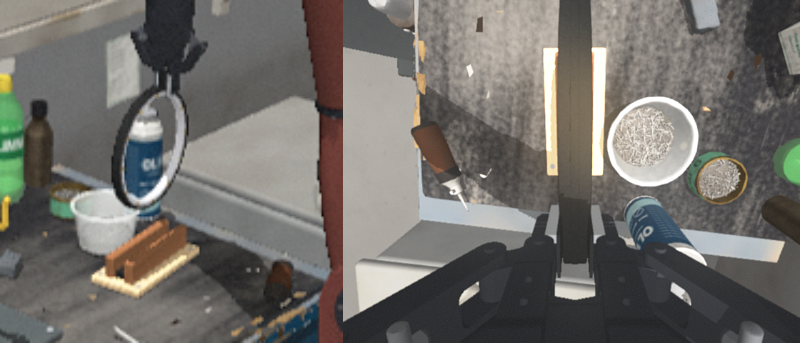

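The rim is held upright and clear of the cradle, on the left of the view at about (150,150). The wrist view on the right shows it running straight down between the fingers.

```bash
cat >> h.py <<'E'
from scipy.optimize import least_squares
def rimfit(W,p,R):
    T=(W-p)@R; m=(abs(T[...,1])<14)&(T[...,2]>-25)&(T[...,2]<140)&(T[...,0]>10)&(T[...,0]<160)
    s=T[m]
    f=lambda q:np.hypot(s[:,0]-q[0],s[:,2]-q[1])-100
    r=least_squares(f,[40,92],loss='soft_l1'); c=r.x
    k=abs(f(c))<5; t=s[k]
    print('n',len(t),'of',len(s),'centre tool x,z',np.round(c,1),'res',np.std(f(c)[k]))
    A=np.c_[t[:,0],t[:,2],np.ones(len(t))]; q=np.linalg.lstsq(A,t[:,1],rcond=None)[0]; yy=q@[c[0],c[1],1]
    for b in range(10,150,20):
        e=t[(t[:,0]>b)&(t[:,0]<b+20)]
        if len(e)>10: print(b+10,np.round(np.percentile(e[:,1],[1,50,99]),1),np.round(np.median(e[:,2]),1))
    print('slope y/x deg',np.degrees(q[:2]),'y mid at c',yy,'world centre',np.round(p+R@[c[0],yy,c[1]],1))
E
python3 - <<'E'
from h import *
d=np.load('w3.npz'); rimfit(d['W'],d['p'],d['R'])
E
```

```text
n 14950 of 16851 centre tool x,z [ 38.  103.1] res 0.8698720245434486
20 [-11.8   0.5  12.9] 5.1
40 [-7.2  0.5  8.4] 3.6
60 [-7.2  0.5  8.5] 5.6
80 [-7.3  0.5  8.5] 12.1
100 [-7.2  0.5  8.4] 23.6
120 [-7.2  0.5  8.4] 36.8
slope y/x deg [ 0.07913425 -0.17938898] y mid at c 0.27109786650485806 world centre [ 540.2 -191.3  211.6]
```

Request:
send_rows([
  {"dx":6,"dy":-4,"dz":0,"roll":0,"grip":1},
  {"dx":16,"dy":-9,"dz":0,"roll":0.01,"grip":1},
  {"dx":30,"dy":-15,"dz":0,"roll":0.02,"grip":1},
  {"dx":50,"dy":-22,"dz":0,"roll":0.03,"grip":1},
  {"dx":72,"dy":-30,"dz":0,"roll":0.04,"grip":1},
  {"dx":96,"dy":-37,"dz":0,"roll":0.05,"grip":1},
  {"dx":120,"dy":-40,"dz":0,"roll":0.06,"grip":1},
  {"dx":142,"dy":-42,"dz":0,"roll":0.07,"grip":1},
  {"dx":160,"dy":-42,"dz":0,"roll":0.073,"grip":1},
  {"dx":175,"dy":-42,"dz":0,"roll":0.073,"grip":1},
])

```text
time_s: 6.18
tcp_pos: [477.9, -58.9, 312.5]
tool_rot: [-179.9, -0.0, 93.6]
ft_force: [0.6, 0.4, -2.7]
opening: 13.3
finger_force: 107.9
```

```bash
python3 - <<'E'
from h import *
delta(467,120,310,93.5)
E
```

```text
d [179.2   0.4   2.5] roll rad 0.002 yaw now 93.64
```

Request:
send_rows([
  {"dx":18,"dy":0,"dz":0,"roll":0,"grip":1},
  {"dx":38,"dy":0,"dz":0,"roll":0,"grip":1},
  {"dx":60,"dy":0,"dz":0,"roll":0,"grip":1},
  {"dx":84,"dy":0,"dz":0,"roll":0,"grip":1},
  {"dx":108,"dy":0,"dz":0,"roll":0,"grip":1},
  {"dx":132,"dy":0,"dz":0,"roll":0,"grip":1},
  {"dx":152,"dy":0,"dz":0,"roll":0,"grip":1},
  {"dx":168,"dy":0,"dz":0,"roll":0,"grip":1},
  {"dx":179,"dy":0,"dz":0,"roll":0,"grip":1},
  {"dx":179,"dy":0,"dz":0,"roll":0,"grip":1},
])

```text
time_s: 7.02
tcp_pos: [467.0, 120.3, 312.4]
tool_rot: [-179.9, 0.0, 93.8]
ft_force: [-0.8, 1.2, -5.6]
opening: 13.0
finger_force: 107.9
```

```bash
python3 - <<'E'
from h import *
c,W=wsnap('w4'); d=np.load('w4.npz'); rimfit(W,d['p'],d['R'])
o=ctrl.get_obs(); print(o['tcp_pos'],o['tool_rot'],o['ft_force'],o['moment'])
delta(526.5,123.6,306,93.5)
E
```

```text
n 14937 of 16831 centre tool x,z [ 38. 103.] res 0.8555663888574799
20 [-11.7   0.4  13. ] 5.0
40 [-7.3  0.5  8.3] 3.5
60 [-7.2  0.5  8.5] 5.5
80 [-7.3  0.5  8.3] 12.0
100 [-7.2  0.5  8.4] 23.5
120 [-7.2  0.5  8.4] 36.6
slope y/x deg [ 0.0418677  -0.13706353] y mid at c 0.3237747172709822 world centre [464.7 158.1 209.4]
[467.47259301 118.40898358 312.61573312] [-1.79931728e+02  5.52673720e-02  9.36584895e+01] [ 0.64240003 -0.72936726 -4.12964324] [-0.2328822  -0.00888772 -0.01383905]
d [ 1.4 59.2  6.5] roll rad 0.003 yaw now 93.66
```

View pics/w4.png

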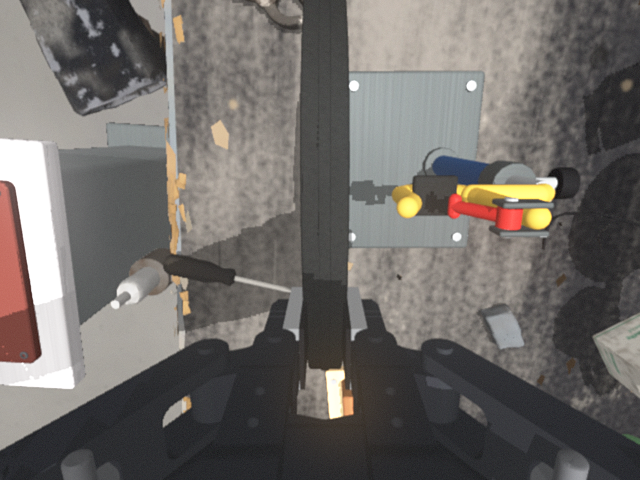

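The wrist view shows the rim straight and edge-on at column 325. The hook is to its right: tip at (407,200), black pad at (435,195), latch at (490,212).

```bash
python3 - <<'E'
from h import *
d=np.load('w4.npz'); W=d['W']; px=d['px'].astype(int); T=(W-d['p'])@d['R']
s=px.sum(2)
m=np.zeros((480,640),bool); m[165:225,405:465]=1
m&=(s<180)&(abs(W[...,2]-223.5)<4)
t=T[m]; print(len(t),np.percentile(t,[1,50,99],axis=0)); r=cv2.minAreaRect(t[:,:2].astype(np.float32)); print(r, 'world',np.median(W[m],axis=0))
R,G,B=px[...,0],px[...,1],px[...,2]
y=(R>130)&(G>90)&(B<90)&(W[...,2]>240)
for a,b in((380,430),(430,600)):
    q=y.copy(); q[:,:a]=0; q[:,b:]=0; print(np.round(np.percentile(T[q],[1,50,99],axis=0),1))
rd=(R>120)&(G<70)&(B<70)&(W[...,2]>240); rd[:,:400]=0; print('red',np.round(np.percentile(T[rd],[1,50,99],axis=0),1))
E
```

```text
78 [[26.87145885 48.67142383 87.52408166]
 [34.06625685 64.62846546 89.27586925]
 [47.35276488 69.92105698 92.06294705]]
((38.44855499267578, 58.78321075439453), (20.76675033569336, 21.02176856994629), 7.997231483459473) world [529.01650102 158.47914582 223.00356361]
[[32.8 34.1 54.4]
 [40.5 39.6 60. ]
 [41.3 47.8 72. ]]
[[31.6 62.3 29.4]
 [37.7 82.3 36.8]
 [43.4 88.5 71.8]]
red [[32.4 59.  31.4]
 [36.8 67.8 44.4]
 [41.5 73.3 59.8]]
```

Request:
send_rows([
  {"dx":0,"dy":5,"dz":0,"roll":0,"grip":1},
  {"dx":0,"dy":12,"dz":0,"roll":0,"grip":1},
  {"dx":0,"dy":21,"dz":0,"roll":0,"grip":1},
  {"dx":0,"dy":31,"dz":0,"roll":0,"grip":1},
  {"dx":0,"dy":41,"dz":0,"roll":0,"grip":1},
  {"dx":0,"dy":50,"dz":0,"roll":0,"grip":1},
  {"dx":0,"dy":56,"dz":0,"roll":0,"grip":1},
  {"dx":0,"dy":59,"dz":0,"roll":0,"grip":1},
  {"dx":0,"dy":59,"dz":0,"roll":0,"grip":1},
  {"dx":0,"dy":59,"dz":0,"roll":0,"grip":1},
])

```text
time_s: 7.9
tcp_pos: [527.0, 121.4, 313.1]
tool_rot: [-180.0, 0.0, 93.5]
ft_force: [-0.3, -0.2, -4.5]
opening: 13.2
finger_force: 107.9
```

```bash
python3 - <<'E'
from h import *
c,W=wsnap('w5'); d=np.load('w5.npz'); rimfit(W,d['p'],d['R'])
for i in range(3):
    o=ctrl.get_obs(); print(o['tcp_pos'],o['tool_rot'][2],o['ft_force'],o['moment']); ctrl.capture('top')
E
```

```text
n 14933 of 17288 centre tool x,z [ 38.1 103.1] res 0.8556921155577659
20 [-11.7   0.4  13. ] 5.1
40 [-7.3  0.5  8.3] 3.5
60 [-7.2  0.5  8.5] 5.6
80 [-7.3  0.5  8.3] 12.1
100 [-7.2  0.5  8.4] 23.6
120 [-7.2  0.8  8.4] 36.7
slope y/x deg [-0.00238664  0.05706387] y mid at c 0.6674487589597561 world centre [525.2 159.4 210. ]
[526.78562884 121.45660346 313.25099584] 93.54982983870916 [-0.54403086 -0.44456554 -5.1028493 ] [-0.16403663 -0.02987164 -0.00805269]
[526.71681841 121.49965429 313.33361156] 93.55947697851207 [ 0.19532396 -0.15229624 -4.56633494] [-0.18324869  0.01112341 -0.02001526]
[526.70080041 121.5034311  313.43821464] 93.56213492729889 [-0.53620272 -0.107192   -3.68226877] [-0.17851889  0.00066996 -0.00140503]
```

View pics/w5.png

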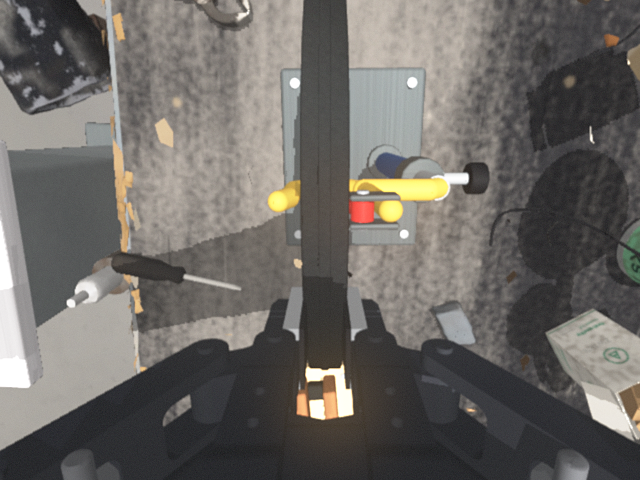

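The wrist view shows the rim now over the seat: tip to its left at (283,200), latch at (362,208) and shank at (388,210) to its right.

Request:
send_rows([
  {"dx":0,"dy":0,"dz":4,"roll":0,"grip":1},
  {"dx":1,"dy":0,"dz":9,"roll":0,"grip":1},
  {"dx":1.5,"dy":0,"dz":14,"roll":0,"grip":1},
  {"dx":1.5,"dy":0,"dz":18,"roll":0,"grip":1},
  {"dx":1.5,"dy":0,"dz":20,"roll":0,"grip":1},
  {"dx":1.5,"dy":0,"dz":22,"roll":0,"grip":1},
  {"dx":1.5,"dy":0,"dz":24,"roll":0,"grip":1},
  {"dx":1.5,"dy":0,"dz":24,"roll":0,"grip":1},
])

```text
time_s: 8.77
tcp_pos: [526.8, 122.9, 288.9]
tool_rot: [-180.0, 0.0, 93.5]
ft_force: [-0.6, -0.5, -4.2]
opening: 13.2
finger_force: 107.9
```

Request:
send_rows([
  {"dx":0,"dy":0,"dz":2,"roll":0,"grip":1},
  {"dx":0,"dy":0,"dz":4,"roll":0,"grip":1},
  {"dx":0,"dy":0,"dz":6,"roll":0,"grip":1},
  {"dx":0,"dy":0,"dz":6,"roll":0,"grip":1},
])

```text
time_s: 9.1
tcp_pos: [526.4, 123.1, 283.3]
tool_rot: [-179.9, -0.0, 93.6]
ft_force: [-4.8, 0.5, -1.4]
opening: 13.0
finger_force: 108.6
```

Request:
send_rows([
  {"dx":0,"dy":0,"dz":1.5,"roll":0,"grip":1},
  {"dx":0,"dy":0,"dz":3,"roll":0,"grip":1},
  {"dx":0,"dy":0,"dz":4,"roll":0,"grip":1},
])

```text
time_s: 9.35
tcp_pos: [526.6, 123.2, 279.7]
tool_rot: [-180.0, -0.0, 93.6]
ft_force: [-5.0, -0.5, 2.8]
opening: 12.9
finger_force: 109.0
```

```bash
python3 - <<'E'
from h import *
for i in range(3):
    o=ctrl.get_obs(); print(o['time_s'],o['tcp_pos'],o['ft_force'],o['moment']); ctrl.capture('top')
E
```

```text
9.35 [526.5524678  123.23858371 279.70851251] [-5.04856896 -0.53579107  2.80306173] [0.0690023  1.11931366 0.21904035]
9.4 [526.41770004 123.22706139 279.48278612] [-5.36484098 -0.28586854  1.15535598] [-0.04951744  1.07147269  0.22440771]
9.45 [526.26461874 123.2505732  279.42030193] [-6.03557442  1.08348631  0.72870457] [-0.00366489  1.19864373  0.2236403 ]
```

Request:
send_rows([
  {"dx":0,"dy":0,"dz":1.5,"roll":0,"grip":1},
  {"dx":0,"dy":0,"dz":3,"roll":0,"grip":1},
  {"dx":0,"dy":0,"dz":4,"roll":0,"grip":1},
])

```text
time_s: 9.75
tcp_pos: [526.4, 123.2, 275.5]
tool_rot: [-179.9, -0.0, 93.6]
ft_force: [-5.7, -1.0, 1.9]
opening: 12.9
finger_force: 108.9
```

```bash
cat > st.py <<'E'
from h import *
import sys
f=[];t=[]
for i in range(4):
    o=ctrl.get_obs(); f.append(o['ft_force']); t.append(o['tcp_pos']); ctrl.capture('top')
f=np.mean(f,0); print(o['time_s'],'tcp',np.round(np.mean(t,0),2),'F',np.round(f,2),'contact',np.round(f+[0.2,0.2,4.2],2),'mom',np.round(o['moment'],2))
if len(sys.argv)>1:
    c,W=wsnap(sys.argv[1]); d=np.load(sys.argv[1]+'.npz'); rimfit(W,d['p'],d['R'])
E
python3 st.py w6
```

```text
9.9 tcp [526.23 123.21 275.27] F [-5.84 -0.15 -0.23] contact [-5.64  0.05  3.97] mom [-0.13  1.21  0.24]
n 15088 of 18040 centre tool x,z [ 38.4 102.9] res 0.9011996548222786
20 [-11.7   0.4  13. ] 5.0
40 [-7.4  0.8 12.2] 3.3
60 [-7.5  0.5  8.2] 5.3
80 [-7.6  0.2  7.9] 11.7
100 [-7.6  0.1  7.8] 22.9
120 [-7.8  0.1  7.7] 35.9
slope y/x deg [-0.34757079 -0.35088694] y mid at c -0.03872771945423148 world centre [523.4 161.6 172.3]
```

Request:
send_rows([
  {"dx":0,"dy":0,"dz":1.5,"roll":0,"grip":1},
  {"dx":0,"dy":0,"dz":3,"roll":0,"grip":1},
  {"dx":0,"dy":0,"dz":4.5,"roll":0,"grip":1},
  {"dx":0,"dy":0,"dz":6,"roll":0,"grip":1},
])

```text
time_s: 10.33
tcp_pos: [526.4, 123.2, 269.3]
tool_rot: [-179.9, -0.0, 93.6]
ft_force: [-4.9, -0.2, -0.1]
opening: 12.9
finger_force: 108.7
```

```bash
python3 st.py
```

```text
10.4833 tcp [526.24 123.14 268.99] F [-5.24 -0.19 -1.99] contact [-5.04  0.01  2.21] mom [-0.07  1.15  0.22]
```

Request:
send_rows([
  {"dx":0,"dy":0,"dz":1.5,"roll":0,"grip":1},
  {"dx":0,"dy":0,"dz":3,"roll":0,"grip":1},
  {"dx":0,"dy":0,"dz":4.5,"roll":0,"grip":1},
  {"dx":0,"dy":0,"dz":6,"roll":0,"grip":1},
])

```text
time_s: 10.87
tcp_pos: [526.6, 123.0, 263.0]
tool_rot: [-180.0, 0.0, 93.6]
ft_force: [-4.3, -0.3, 0.0]
opening: 13.4
finger_force: 108.5
```

```bash
python3 st.py w7
```

```text
11.0167 tcp [526.51 122.92 262.74] F [-4.54 -0.13 -2.52] contact [-4.34  0.07  1.68] mom [-0.17  1.18  0.2 ]
n 15075 of 18609 centre tool x,z [ 38.1 103. ] res 0.8968849233522717
20 [-11.9   0.4  12.9] 5.0
40 [-7.4  0.8 11.3] 3.5
60 [-7.6  0.2  8.2] 5.6
80 [-7.6  0.2  7.9] 12.0
100 [-7.6  0.1  7.8] 23.4
120 [-7.8 -0.2  7.8] 36.3
slope y/x deg [-0.33678672 -0.33796036] y mid at c -0.04234234735421061 world centre [523.9 160.8 159.8]
```

Request:
send_rows([
  {"dx":0,"dy":0,"dz":1.5,"roll":0,"grip":1},
  {"dx":0,"dy":0,"dz":3,"roll":0,"grip":1},
  {"dx":0,"dy":0,"dz":4.5,"roll":0,"grip":1},
  {"dx":0,"dy":0,"dz":6,"roll":0,"grip":1},
  {"dx":0,"dy":0,"dz":7.5,"roll":0,"grip":1},
])

```text
time_s: 11.53
tcp_pos: [526.9, 122.9, 255.6]
tool_rot: [-180.0, 0.0, 93.5]
ft_force: [-4.7, -0.4, -1.9]
opening: 12.8
finger_force: 108.4
```

```bash
python3 st.py
```

```text
11.6833 tcp [526.74 122.91 255.44] F [-4.84 -0.12 -2.74] contact [-4.64  0.08  1.46] mom [-0.26  1.05  0.2 ]
```

Request:
send_rows([
  {"dx":0,"dy":0,"dz":1,"roll":0,"grip":1},
  {"dx":0,"dy":0,"dz":2,"roll":0,"grip":1},
  {"dx":0,"dy":0,"dz":3,"roll":0,"grip":1},
  {"dx":0,"dy":0,"dz":4,"roll":0,"grip":1},
  {"dx":0,"dy":0,"dz":5,"roll":0,"grip":1},
])

```text
time_s: 12.15
tcp_pos: [526.7, 122.9, 250.4]
tool_rot: [-180.0, 0.0, 93.6]
ft_force: [-4.6, -0.9, -7.7]
opening: 13.4
finger_force: 107.8
```

```bash
python3 st.py
```

```text
12.3 tcp [527.12 122.87 250.48] F [-1.1  -0.28 -4.82] contact [-0.9  -0.08 -0.62] mom [-0.22 -0.01 -0.  ]
```

Request:
send_rows([
  {"dx":0,"dy":0,"dz":1,"roll":0,"grip":1},
  {"dx":0,"dy":0,"dz":2,"roll":0,"grip":1},
  {"dx":0,"dy":0,"dz":3,"roll":0,"grip":1},
  {"dx":0,"dy":0,"dz":4,"roll":0,"grip":1},
])

```text
time_s: 12.68
tcp_pos: [527.0, 123.0, 246.7]
tool_rot: [180.0, 0.0, 93.5]
ft_force: [-0.6, -0.5, -4.9]
opening: 13.5
finger_force: 108.2
```

```bash
python3 st.py w8
```

```text
12.8333 tcp [526.92 122.95 246.64] F [-0.23 -0.34 -4.4 ] contact [-0.03 -0.14 -0.2 ] mom [-0.15 -0.01 -0.  ]
n 14164 of 18325 centre tool x,z [ 37.8 102.9] res 0.9396513198287451
20 [-11.8   0.1  13. ] 5.1
40 [-13.6  -2.1   8.3] 3.6
60 [-7.2  0.5  8.2] 5.6
80 [-7.3  0.5  8.2] 12.1
100 [-7.2  0.5  8.3] 23.5
120 [-7.3  0.5  8.3] 36.6
slope y/x deg [0.26234649 0.94889786] y mid at c 1.6236910723406188 world centre [526.2 160.8 143.9]
```

Latch snapped shut, no contact now. I'll feel for the seat in half-millimetre steps.

Request:
send_rows([
  {"dx":0,"dy":0,"dz":0.5,"roll":0,"grip":1},
  {"dx":0,"dy":0,"dz":1,"roll":0,"grip":1},
  {"dx":0,"dy":0,"dz":1.5,"roll":0,"grip":1},
  {"dx":0,"dy":0,"dz":2,"roll":0,"grip":1},
  {"dx":0,"dy":0,"dz":2.5,"roll":0,"grip":1},
])

```text
time_s: 13.35
tcp_pos: [526.9, 123.0, 244.3]
tool_rot: [-180.0, 0.0, 93.6]
ft_force: [0.1, 0.2, -4.1]
opening: 13.0
finger_force: 108.2
```

```bash
python3 st.py
```

```text
13.5 tcp [526.88 122.97 244.22] F [-0.01 -0.08 -3.93] contact [0.19 0.12 0.27] mom [-0.21 -0.04 -0.03]
```

Request:
send_rows([
  {"dx":0,"dy":0,"dz":0.4,"roll":0,"grip":1},
  {"dx":0,"dy":0,"dz":0.8,"roll":0,"grip":1},
  {"dx":0,"dy":0,"dz":1.2,"roll":0,"grip":1},
  {"dx":0,"dy":0,"dz":1.6,"roll":0,"grip":1},
])

```text
time_s: 13.88
tcp_pos: [526.9, 123.0, 242.7]
tool_rot: [-180.0, 0.0, 93.5]
ft_force: [0.5, -0.6, -4.4]
opening: 13.4
finger_force: 108.2
```

```bash
python3 st.py
```

```text
14.0333 tcp [526.89 122.95 242.64] F [ 0.13 -0.02 -4.15] contact [0.33 0.18 0.05] mom [-0.17 -0.01 -0.06]
```

Request:
send_rows([
  {"dx":0,"dy":0,"dz":0.3,"roll":0,"grip":1},
  {"dx":0,"dy":0,"dz":0.6,"roll":0,"grip":1},
  {"dx":0,"dy":0,"dz":0.9,"roll":0,"grip":1},
  {"dx":0,"dy":0,"dz":1.2,"roll":0,"grip":1},
])

```text
time_s: 14.42
tcp_pos: [526.9, 123.0, 241.5]
tool_rot: [180.0, 0.0, 93.6]
ft_force: [0.3, 0.8, -4.5]
opening: 12.7
finger_force: 108.2
```

```bash
python3 st.py
```

```text
14.5667 tcp [526.9  122.98 241.47] F [-0.17  0.27 -4.33] contact [ 0.03  0.47 -0.13] mom [-0.18 -0.02  0.04]
```

Request:
send_rows([
  {"dx":0,"dy":0,"dz":0.3,"roll":0,"grip":1},
  {"dx":0,"dy":0,"dz":0.6,"roll":0,"grip":1},
  {"dx":0,"dy":0,"dz":0.9,"roll":0,"grip":1},
  {"dx":0,"dy":0,"dz":1.2,"roll":0,"grip":1},
])

```text
time_s: 14.95
tcp_pos: [527.0, 123.0, 240.4]
tool_rot: [180.0, -0.0, 93.6]
ft_force: [-0.9, -0.5, -1.9]
opening: 13.1
finger_force: 108.5
```

```bash
python3 st.py
```

```text
15.1 tcp [526.96 122.99 240.45] F [-0.44 -0.35 -2.23] contact [-0.24 -0.15  1.97] mom [-0.2   0.14  0.03]
```

Request:
send_rows([
  {"dx":0,"dy":0,"dz":0.2,"roll":0,"grip":1},
  {"dx":0,"dy":0,"dz":0.4,"roll":0,"grip":1},
  {"dx":0,"dy":0,"dz":0.4,"roll":0,"grip":1},
])

```text
time_s: 15.4
tcp_pos: [527.0, 123.0, 240.2]
tool_rot: [180.0, -0.0, 93.5]
ft_force: [-1.9, -1.0, 1.4]
opening: 13.1
finger_force: 108.9
```

```bash
python3 st.py
```

```text
15.55 tcp [527.02 122.96 240.2 ] F [-2.11 -0.59  0.95] contact [-1.91 -0.39  5.15] mom [-0.14  0.37  0.02]
```

Request:
send_rows([
  {"dx":0,"dy":0,"dz":0,"roll":0,"grip":1},
  {"dx":0,"dy":0,"dz":0,"roll":0,"grip":1},
  {"dx":0,"dy":0,"dz":0,"roll":0,"grip":1},
])

```text
time_s: 15.85
tcp_pos: [527.0, 123.0, 240.1]
tool_rot: [180.0, -0.0, 93.5]
ft_force: [-2.7, -1.2, 3.1]
opening: 13.1
finger_force: 109.1
```

```bash
python3 st.py w9; python3 - <<'E'
from h import *
c=snap('scene','s3'); W=world(c)
a=c['pixels'][150:260,230:340,::-1]; w=cv2.imread('pics/w9.png')[120:360,200:440]
cv2.imwrite('pics/b2.png',np.hstack([cv2.resize(a,(400,400),interpolation=cv2.INTER_CUBIC),cv2.resize(w,(400,400))]))
E
```

```text
16.0 tcp [527.02 122.97 240.1 ] F [-1.58 -1.12  2.96] contact [-1.38 -0.92  7.16] mom [-0.18  0.35  0.01]
n 14054 of 18274 centre tool x,z [ 38.7 102.6] res 0.8997052719062444
20 [-11.9  -0.6  13. ] 5.0
40 [-13.3  -1.5   8.3] 3.2
60 [-7.2  0.5  8.1] 5.0
80 [-7.2  0.5  8.2] 11.4
100 [-7.4  0.5  8.2] 22.5
120 [-7.5  0.5  8.3] 35.1
slope y/x deg [ 0.53744338 -0.16765999] y mid at c -0.2912914843471853 world centre [524.3 161.5 137.5]
```

View pics/b2.png

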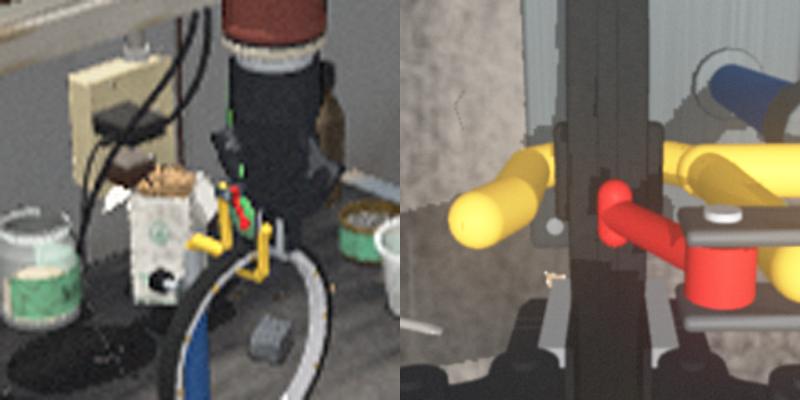

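The view shows the rim on the black pad inside the hook, with the red latch tongue lying over it at (615,215) in the right-hand picture. I'll ease off slightly and release.

Request:
send_rows([
  {"dx":0,"dy":0,"dz":-0.2,"roll":0,"grip":1},
  {"dx":0,"dy":0,"dz":-0.3,"roll":0,"grip":1},
  {"dx":0,"dy":0,"dz":-0.3,"roll":0,"grip":1},
])

```text
time_s: 16.4
tcp_pos: [527.0, 123.0, 240.1]
tool_rot: [180.0, 0.0, 93.5]
ft_force: [-0.7, -1.4, 2.1]
opening: 13.1
finger_force: 109.0
```

Request:
send_rows([
  {"dx":0,"dy":0,"dz":0,"roll":0,"grip":1},
  {"dx":0,"dy":0,"dz":0,"roll":0,"grip":1},
  {"dx":0,"dy":0,"dz":0,"roll":0,"grip":1},
  {"dx":0,"dy":0,"dz":0,"roll":0,"grip":0.5},
  {"dx":0,"dy":0,"dz":0,"roll":0,"grip":0.4},
  {"dx":0,"dy":0,"dz":0,"roll":0,"grip":0.2},
  {"dx":0,"dy":0,"dz":0,"roll":0,"grip":0.0},
  {"dx":0,"dy":0,"dz":0,"roll":0,"grip":-0.2},
  {"dx":0,"dy":0,"dz":0,"roll":0,"grip":-0.2},
  {"dx":0,"dy":0,"dz":0,"roll":0,"grip":-0.2},
], force=20)

```text
time_s: 17.23
tcp_pos: [526.9, 123.0, 240.2]
tool_rot: [-180.0, 0.0, 93.6]
ft_force: [-0.1, 0.4, 0.1]
opening: 51.3
finger_force: 0.0
```

```bash
python3 st.py w10
```

```text
17.3833 tcp [526.92 123.01 240.22] F [-0.43  0.12 -0.02] contact [-0.23  0.32  4.18] mom [-0.03  0.01 -0.06]
n 13679 of 16031 centre tool x,z [ 37.8 103.1] res 0.7152657666300081
20 [-7.3 -0.3  8.3] 4.8
40 [-13.2  -1.5   8.3] 3.4
60 [-7.2  0.5  8.5] 5.5
80 [-7.3  0.5  8.3] 12.2
100 [-7.2  0.5  8.4] 23.9
120 [-7.2  0.5  8.4] 37.6
slope y/x deg [ 0.73830201 -0.45795037] y mid at c -0.7909456020231758 world centre [523.8 160.6 137.2]
```

Released, with zero finger force and the rim steady. I'll go straight up.

Request:
send_rows([
  {"dx":0,"dy":0,"dz":-4,"roll":0,"grip":-0.2},
  {"dx":0,"dy":0,"dz":-12,"roll":0,"grip":-0.2},
  {"dx":0,"dy":0,"dz":-24,"roll":0,"grip":-0.2},
  {"dx":0,"dy":0,"dz":-40,"roll":0,"grip":-0.2},
  {"dx":0,"dy":0,"dz":-58,"roll":0,"grip":-0.2},
  {"dx":0,"dy":0,"dz":-78,"roll":0,"grip":-0.2},
  {"dx":0,"dy":0,"dz":-95,"roll":0,"grip":-0.2},
  {"dx":0,"dy":0,"dz":-105,"roll":0,"grip":-0.2},
  {"dx":0,"dy":0,"dz":-110,"roll":0,"grip":-0.2},
  {"dx":0,"dy":0,"dz":-110,"roll":0,"grip":-0.2},
])

```text
time_s: 18.32
tcp_pos: [527.3, 123.1, 351.5]
tool_rot: [179.9, -0.0, 93.5]
ft_force: [0.6, -0.1, 0.4]
opening: 51.2
finger_force: 0.0
```

Request:
send_rows([
  {"dx":0,"dy":0,"dz":0,"roll":0,"grip":-0.2},
  {"dx":0,"dy":0,"dz":0,"roll":0,"grip":-0.2},
  {"dx":0,"dy":0,"dz":0,"roll":0,"grip":-0.2},
  {"dx":0,"dy":0,"dz":0,"roll":0,"grip":-0.2},
  {"dx":0,"dy":0,"dz":0,"roll":0,"grip":-0.2},
  {"dx":0,"dy":0,"dz":0,"roll":0,"grip":-0.2},
  {"dx":0,"dy":0,"dz":0,"roll":0,"grip":-0.2},
  {"dx":0,"dy":0,"dz":0,"roll":0,"grip":-0.2},
  {"dx":0,"dy":0,"dz":0,"roll":0,"grip":-0.2},
  {"dx":0,"dy":0,"dz":0,"roll":0,"grip":-0.2},
])

```text
time_s: 19.15
tcp_pos: [526.9, 123.0, 350.2]
tool_rot: [180.0, 0.0, 93.6]
ft_force: [0.7, -0.4, 0.5]
opening: 51.3
finger_force: 0.0
```

```bash
python3 - <<'E'
from h import *
for n in range(2):
    c,W=wsnap('e%d'%n)
    m=(abs(W[...,0]-525)<9)&(W[...,2]>150)&(W[...,2]<242); s=W[m]; s=s[(s[:,1]>60)&(s[:,1]<265)]
    f=lambda q:np.hypot(s[:,1]-q[0],s[:,2]-q[1])-100
    r=least_squares(f,[161,137],loss='soft_l1'); print('centre y,z',r.x,len(s))
    for i in range(6): ctrl.capture('top')
c=snap('scene','s4')
a=c['pixels'][150:300,230:380,::-1]; w=cv2.imread('pics/e1.png')
cv2.imwrite('pics/b3.png',cv2.resize(np.hstack([cv2.resize(a,(480,480),interpolation=cv2.INTER_CUBIC),w]),(800,343)))
print(ctrl.get_obs()['tcp_pos'],ctrl.get_obs()['ft_force'])
E
```

```text
centre y,z [160.80342259 137.06852984] 5429
centre y,z [160.82532031 137.05727818] 5428
[526.9318848  122.9889477  350.23854456] [0.77866562 0.48524723 0.36123517]
```

View pics/b3.png

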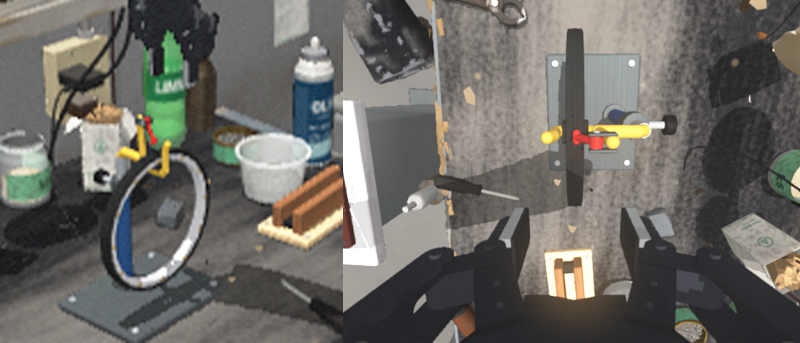

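The rim hangs still on the seat at about (160,215), with the latch over it at (580,138), and the gripper is clear.

```bash
python3 -c "
from cell import ctrl
print(ctrl.job_done())"
```

```text
the job is handed in; nothing more can be done
None
```

The rim hangs still on the J-hook's seat with the latch shut over it and the gripper clear, and I handed the job in at about 20 s of the 72 s allowed; the hand-in gave no verdict.

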